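# Load the flashing jig

### The job

Put the green control module into the nest of the flashing jig, flat on the sprung contacts with its USB socket at the end away from the hinge, and let go of it. Then swing the jig's press arm down onto it and press by feel until the module is fully home on its seat, firmly but without crushing it, and leave it clamped there. Leave everything else on the table where it is.

Things in the scene. Friction and masses are not known exactly. Their poses are not given: they have to be found in the camera images.
- module: The green control module: a closed box 84 mm long (its x), 46 mm wide (its y), 24 mm high, green all over, about 0.12 kg. Origin at the centre of its underside, z up. Its silver USB socket is in the middle of the short end at -x; the small white square on the lid is at that end, the black cooling ribs at the other. It lies on the blue mat, which is 3 mm thick.
- module_socket (a point): Middle of the module's USB socket, on the outer face of its -x end, 10 mm above its underside.
- nest: Grey nest block of the flashing jig, fixed on its base, 108 x 70 x 18 mm. Origin: centre of its underside (12 mm above the table); x points along the jig to the hinge, y across, z up. At each corner of its top a white L-shaped post, 16 mm high, legs 16 mm long, 9 mm thick; each long side is open for 54 mm between them. The module's socket belongs at the -x end, away from the hinge.
- nest_mouth (a point): Centre of the opening between the posts, level with their tops (16 mm above the seat). Between the posts' inner faces is 86.4 x 48.4 mm (1.2 mm play each side of the module); the topmost 4 mm is 1.5 mm wider on each side as a lead-in.
- seat (a point): Centre of the nest block's top, 30 mm above the table: the module is home when its underside lies flat on it. Four sprung brass contacts (x +-28, y +-14 mm) stand 6 mm out of it: a module laid in stays 6 mm up; together they push back with 5 N at first, 8.5 N when it is home. Pressed or knocked into the nest with over 38 N (about 25 N on the arm's grip) the module is damaged.
- press_arm (a joint): Hinge of the jig's press arm, rad: 1.7 to 1.9 open (arm standing up, leaning back from the nest), 0 level over the nest, lowest -0.15. A friction hinge: it stays where it is left, needs about 0.95 N m to move, and by itself holds the contacts down. With the module home it may read anything from about -0.08 to 0.08, depending on the spindle.
- spindle_holder (a point): Where the spindle passes through the arm's middle line, 85 mm from the hinge axis. Its round rubber foot, 18 mm wide, is 24 mm below here (arm level) and presses the middle of the module's lid. The spindle is screwed in or out by up to 6 mm from job to job; this is not measured, so the arm is closed by feel, not to a fixed angle.
- press_hinge (a point): Point on the hinge axis, midway across the arm: fixed, 78 mm above the table, 85 mm from the seat's centre along the nest's +x. The axis is the nest's y. At joint value a the arm points from here along -cos(a) of the nest's x and +sin(a) of z.
- press_grip (a point): Centre of the red grip at the arm's end, 160 mm from the hinge axis: 56 mm along the arm, 20 mm wide (nest's y), 20 mm thick. Its flat sides can be pinched across y at any arm angle and turn between the fingers. Pressing it down takes 5 to 10 N while the module goes down on its contacts; once on the seat the resistance rises steeply, and 15 to 20 N is then right: clamped firmly.
- orange_module: Another module of the same make, orange, the same sizes, origin and axes, on the same mat. Not wanted today: leave it.
- screwdriver: A screwdriver with a red handle, 160 mm, lying on the table. Leave it.
- gear_motor: A yellow gear motor, 68 x 22 x 19 mm. Leave it.
- wheel: A spare rover wheel lying flat, black tyre and yellow rim, 65 mm across, 26 mm thick. Leave it.
- led_cube: A blue 70 mm square board with a cube of clear lamps on wires, 74 mm high, fragile. Leave it.
- screw_jar: A clear jar with a black cap, 48 mm across, 55 mm high. Leave it.
- wrench: A steel wrench, 140 mm, lying on the table. Leave it.
Not all that is in view belongs to the job. Leave any pink look-alike of the module alone.

How it is judged (in metres and radians):
On the way:
1. the green module lies in the nest on the sprung contacts, socket away from the hinge, let go, while the press arm is still open (horizontal distance between module and seat below 0.003 m and angle between the x axis of module and the x axis of nest, either way round below 0.07 rad and x of module_socket in the frame of nest below -0.03 m and z of module in the frame of seat between 0.003 and 0.008 m and angle between module's own z axis and vertical below 0.06 rad and value of joint press_arm above 1.2 rad and contact force between the arm and module below 0.1 N), for 0.2 s.
At the end, for the whole second after the job is handed in: The green module lies in the nest, within 3 mm of its centre and 0.07 rad of its direction, socket at the end away from the hinge, its underside within 1.5 mm of the seat and level to 0.04 rad, held down on contacts and seat with more than 9 N by the press arm (below 0.12 rad) alone, at rest (horizontal distance between module and seat below 0.003 m and angle between the x axis of module and the x axis of nest, either way round below 0.07 rad and x of module_socket in the frame of nest below -0.03 m and z of module in the frame of seat below 0.0015 m and angle between module's own z axis and vertical below 0.04 rad and contact force between nest and module above 9 N and value of joint press_arm below 0.12 rad and linear speed of module below 0.01 m/s); the robot touches nothing.
It fails at once if the module is pressed or knocked into the nest with more than 38 N (contact force between nest and module above 38 N).
It fails at once if the orange module is moved by more than 20 mm (distance of orange_module from where it was at the start of the episode above 0.02 m).
It fails at once if any other thing on the table is moved by more than 30 mm (distance of any of screwdriver, gear_motor, wheel, led_cube, screw_jar, wrench from where it was at the start of the episode above 0.03 m).
It also fails if it takes over 67 s, if anything falls off the work surface, if the arm or the gripper's body presses on something with over 40 N, if the wrist force passes 120 N, or if a joint passes its speed limit or range.

### The arm

A 6-joint arm with a two-finger parallel gripper is mounted at the origin on the work surface. World frame = base frame: x ahead of the robot, y to its left, z up, the work surface at z = 0. Lengths are in m, angles in degrees, forces in N, time in s.
With the tool pointing down it reaches from about 0.4 to 0.825 m from the base axis. Payload 7 kg.
Tool frame: the origin (TCP) lies between the finger pads; the fingertips stand 17 mm ahead of it and the grasp point (between the pads) lies 2 mm behind it; x points along the fingers, y is the direction in which the jaws open and shut, and the axes are right-handed (so a half turn about x gives the same grasp; the last joint's range is limited). The gripper opens to 88 mm and grips with 3 to 60 N. Pads are 19 mm wide; open, the fingers measure 130 mm over their backs; the gripper's body (78 mm by 193 mm) begins 47 mm behind the grasp point.
Start: joints at [-53.165, 20.546, 0.682, 0, -70.136, -16.507], TCP at [0.234, -0.633, 0.244] pointing down, gripper open.
Joint ranges: [-176.03, 176.03], [-82.01, 121.73], [-58.28, 71.71], [-173.87, 95.51], [-174.79, -0.11], [-173.66, 173.66]. Speed limits (degrees/s): [136.94, 136.94, 172.46, 180, 180, 180].

### API

Orientations are given as [roll, pitch, yaw] about the fixed x, y, z axes, in that order (R = Rz(yaw) Ry(pitch) Rx(roll)).
In Python, from plant import r gives the robot as it stands.
- The arm moves only by the shell command python3 -m jog 'ROWS' [FORCE]. ROWS is a JSON object of lists of equal length, an entry for each row: "fingers": the opening, from 0 (shut) to 1 (fully open); "dp": the shift along the tool's x, y, z in mm, a list of three; "twist": the turn about the tool's x in degrees. In form: {"fingers": [fingers, ...], "dp": [[dx, dy, dz], ...], "twist": [twist, ...]}. A call has exactly 5 rows; each row is the pose to reach, as a shift and turn from the pose measured when the call began, along the tool's axes at that moment; what a row does not reach only later rows make up. A row lasts 1/10 s, in which the tool goes at most 50 mm and 8.59 degrees, less where a joint would pass 70% of its speed; a pose out of reach is approached as far as the arm can. A call with a gripper value outside its range is refused whole. The fingers move at their own pace and stop on an object; FORCE is the grip in N (left out, the last holds). Time passes only in rows, so rows that repeat a pose let the fingers close, or fill a call up. It gives the time, the measured TCP pose, the force and the opening at its end, in the units of the state.
- r.get_state(): the state, without advancing time (a new reading comes with each control period).
- r.capture(name): name is "side" or "top" or "wrist"; returns a dict with "frame" (384x512x3 uint8, red, green, blue), "intrinsics" (3x3 intrinsics, pixels), "pose" (4x4, takes a point from camera to world coordinates). Camera axes: x right, y down, z forward; pixel columns grow to the right and rows downward; lengths in m; the calibration is good to about 2 mm. The wrist camera is an equidistant fisheye: a pixel r from the principal point sees the ray r / f radians off the axis. A picture is of the moment at which its call begins. There is no depth.
- r.close_job(): hands the job in, once; it reports no verdict.
The state is a dict: "time_s": time; "joints": joint angles; "qd": joint speeds; "joint_torque": joint torques, N m; "tcp_pos": TCP position; "eef_rot": TCP orientation; "contact_force": force on the tool from outside, world axes, zero at the start; "moment": the same for the moment, N m; "gripper_width": finger opening in m.
Only numpy, scipy, OpenCV 4.12 (cv2) and the standard library are available. Lean on these libraries where they do the work, as an engineer would, in place of code of your own. Each camera call takes 0.05 s, during which the arm holds its last target. There are 200 camera calls.

## Working session

There is one attempt and no reset: what is moved stays moved. The work goes in short steps, Python scripts to look and compute and a shell command to move; the robot and the scene stay as the last step left them, time stands still between calls to the robot, and variables do not carry over. Pictures are saved under pics/ and viewed, on a budget of 10 in all, crops included, one or two more only if the job needs it, and the job is handed in when it is done.

```bash
mkdir -p pics; ls
python3 - <<'E'
from plant import r
import cv2,numpy as np,pickle
s=r.get_state();print(s)
d={}
for n in("top","side","wrist"):
    c=r.capture(n);d[n]=c;print(n,np.round(c["intrinsics"],1).tolist(),np.round(c["pose"],3).tolist())
    cv2.imwrite(f"pics/{n}0.png",cv2.cvtColor(c["frame"],cv2.COLOR_RGB2BGR))
pickle.dump(d,open("c0.pkl","wb"))
E
```

```text
pics
{'time_s': 0.0, 'joints': array([-5.31639992e+01,  2.05922606e+01,  6.31896923e-01, -2.10859409e-02,
       -7.01350333e+01, -1.65054636e+01]), 'qd': array([-0.02969396, -0.08759873, -0.02638684,  0.05359207, -0.05705825,
        0.00560288]), 'joint_torque': array([ 1.69911906e-03, -5.82723427e+01,  2.93065685e+01,  6.99705809e+00,
        7.11882240e-03, -1.90579881e-04]), 'tcp_pos': array([ 0.23431646, -0.63251794,  0.24259605]), 'eef_rot': array([ 94.76902123,  89.90256483, 115.09237675]), 'contact_force': array([ 0.56443436, -0.88049605, -0.24372116]), 'moment': array([-0.01697155, -0.02674822, -0.00489997]), 'gripper_width': 0.08744108744902748}
top [[359.5, 0.0, 252.2], [0.0, 359.5, 192.0], [0.0, 0.0, 1.0]] [[-0.027, -0.999, 0.042, 0.551], [-1.0, 0.027, -0.003, 0.002], [0.002, -0.042, -0.999, 1.055], [0.0, 0.0, 0.0, 1.0]]
side [[361.8, 0.0, 251.7], [0.0, 361.8, 190.7], [0.0, 0.0, 1.0]] [[-0.99, -0.101, 0.1, 0.475], [-0.142, 0.65, -0.746, 0.814], [0.01, -0.753, -0.658, 0.784], [0.0, 0.0, 0.0, 1.0]]
wrist [[297.3, 0.0, 252.2], [0.0, 297.3, 188.7], [0.0, 0.0, 1.0]] [[-0.347, 0.892, 0.289, 0.155], [0.938, 0.33, 0.108, -0.661], [0.001, 0.309, -0.951, 0.382], [0.0, 0.0, 0.0, 1.0]]
```

View pics/top0.png

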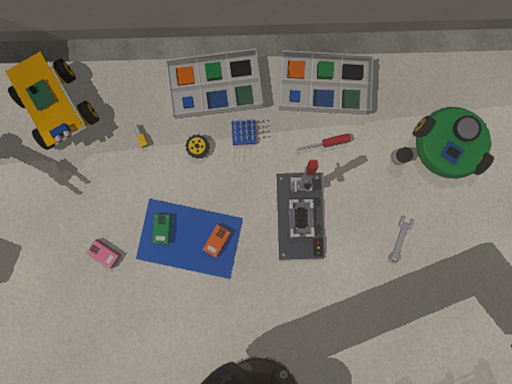

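View pics/side0.png

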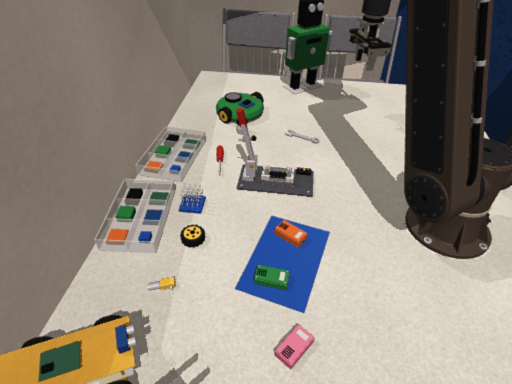

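Candidates in the top view are:
- green box on the mat (162,228)
- orange box on the mat (217,240)
- pink look-alike (103,253)
- green tray parts (214,71) and (325,70)
- green rover (452,142)

I choose the one on the blue mat at (162,228). The jig is at (301,217), with its hinge towards the top of the image and its arm standing open. I'll check the choice in one close crop.

```bash
cat > h.py <<'E'
import numpy as np,cv2
from scipy.spatial.transform import Rotation as R
def ray(c,u,v):
    K=c["intrinsics"];x=(u-K[0,2])/K[0,0];y=(v-K[1,2])/K[1,1]
    if c.get("fish"):
        t=np.hypot(x,y);d=np.array([x*np.sin(t)/t,y*np.sin(t)/t,np.cos(t)]) if t>1e-9 else np.array([0,0,1.])
    else: d=np.array([x,y,1.])
    P=np.array(c["pose"]);d=P[:3,:3]@d;return P[:3,3],d/np.linalg.norm(d)
def plane(c,u,v,z):
    o,d=ray(c,u,v);return o+d*(z-o[2])/d[2]
def tri(rays):
    A=np.zeros((3,3));b=np.zeros(3)
    for o,d in rays:
        M=np.eye(3)-np.outer(d,d);A+=M;b+=M@o
    p=np.linalg.solve(A,b);return p,[np.linalg.norm((np.eye(3)-np.outer(d,d))@(p-o)) for o,d in rays]
def cap(r,n,f=None):
    c=r.capture(n);c["fish"]=n=="wrist"
    if f: cv2.imwrite("pics/"+f,cv2.cvtColor(c["frame"],cv2.COLOR_RGB2BGR))
    return c
def proj(c,p):
    P=np.array(c["pose"]);q=P[:3,:3].T@(np.array(p)-P[:3,3]);K=c["intrinsics"]
    if c.get("fish"):
        rr=np.hypot(q[0],q[1]);t=np.arctan2(rr,q[2]);x,y=q[:2]/rr*t
    else: x,y=q[:2]/q[2]
    return K[0,0]*x+K[0,2],K[1,1]*y+K[1,2]
def mask(c,lo,hi,roi=None):
    h=cv2.cvtColor(c["frame"],cv2.COLOR_RGB2HSV);m=cv2.inRange(h,lo,hi)
    if roi:
        k=np.zeros_like(m);k[roi[1]:roi[3],roi[0]:roi[2]]=255;m&=k
    return m
def jog(s,target,yaw=None):
    Rm=R.from_euler("xyz",s["eef_rot"],degrees=True).as_matrix()
    return np.round(Rm.T@(np.array(target)-s["tcp_pos"])*1000,1)
E
python3 - <<'E'
import pickle,cv2,numpy as np
from h import *
d=pickle.load(open("c0.pkl","rb"));f=cv2.cvtColor(d["top"]["frame"],cv2.COLOR_RGB2BGR)
a=cv2.resize(f[205:255,137:187],(400,400),interpolation=cv2.INTER_CUBIC);b=cv2.resize(f[155:265,265:345],(436,600),interpolation=cv2.INTER_CUBIC)[:,:400]
a=cv2.copyMakeBorder(a,0,200,0,0,cv2.BORDER_CONSTANT);cv2.imwrite("pics/crop.png",np.hstack([a,b]))
c=d["top"]
m=mask(c,(45,90,40),(80,255,255),(137,205,190,255))
q=cv2.minAreaRect(max(cv2.findContours(m,0,2)[0],key=cv2.contourArea));print(q,[np.round(plane(c,*p,0.027),3) for p in cv2.boxPoints(q)],plane(c,*q[0],.027))
for uv in [(301,217),(278,176),(278,259),(325,258)]: print(np.round(plane(c,*uv,.03),3))
print(R.from_euler("xyz",[94.77,89.9,115.09],degrees=True).as_matrix().round(2))
E
```

```text
((161.12689208984375, 228.22335815429688), (15.816844940185547, 29.353784561157227), 4.085616588592529) [array([0.459, 0.288, 0.027]), array([0.542, 0.28 , 0.027]), array([0.537, 0.235, 0.027]), array([0.454, 0.243, 0.027])] [0.49799213 0.26154141 0.027     ]
[ 0.519 -0.137  0.03 ]
[ 0.638 -0.075  0.03 ]
[ 0.402 -0.068  0.03 ]
[ 0.402 -0.202  0.03 ]
[[-0.   -0.35  0.94]
 [ 0.    0.94  0.35]
 [-1.    0.   -0.  ]]
```

View pics/crop.png

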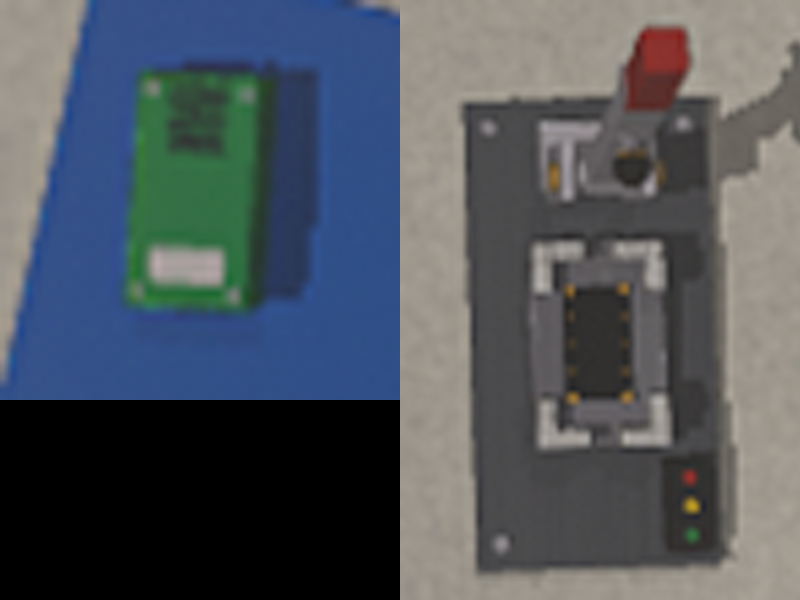

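The crop confirms a green box with its white label towards the robot and its ribs away. The nest has the hinge on the far side, so the module needs no half turn. I'm moving towards the module and will look at the jig from the wrist on the way.

```bash
python3 -m jog '{"fingers":[1,1,1,1,1],"dp":[[0,36,32],[0,72,64],[0,108,96],[0,144,128],[0,180,160]],"twist":[5,10,15,20,25]}'
python3 - <<'E'
from plant import r
from h import *
s=r.get_state();print(s["joints"],s["time_s"]);print(R.from_euler("xyz",s["eef_rot"],degrees=True).as_matrix().round(3));print(jog(s,[.42,-.13,.26]),jog(s,[.48,.255,.2]))
E
```

```text
time_s: 0.65
tcp_pos: [0.322, -0.4065, 0.2429]
eef_rot: [120.5, 89.9, 115.6]
contact_force: [2.1, 0.1, 0.8]
gripper_width: 0.0875
[-2.99419252e+01  5.82383233e+00 -1.88106810e+01 -5.10617231e-02
 -6.54330806e+01 -6.49435979e+01] 0.65
[[-0.001  0.086  0.996]
 [ 0.001  0.996 -0.086]
 [-1.     0.001 -0.001]]
[-16.8 283.9  73.9] [ 43.6 672.5 100.8]
```

```bash
python3 -m jog '{"fingers":[1,1,1,1,1],"dp":[[-3,48,12],[-6,96,24],[-10,144,37],[-13,192,50],[-16,240,60]],"twist":[0,0,0,0,0]}'
python3 - <<'E'
from plant import r
from h import *
import pickle
c=cap(r,"wrist","w1.png");pickle.dump(c,open("w1.pkl","wb"))
s=r.get_state();print(jog(s,[.48,.255,.2]))
E
```

```text
time_s: 1.15
tcp_pos: [0.4026, -0.1706, 0.2594]
eef_rot: [93.1, 89.9, 88.2]
contact_force: [2.4, 0.8, -0.5]
gripper_width: 0.0874
[ 61.3 425.1  40.4]
```

View pics/w1.png

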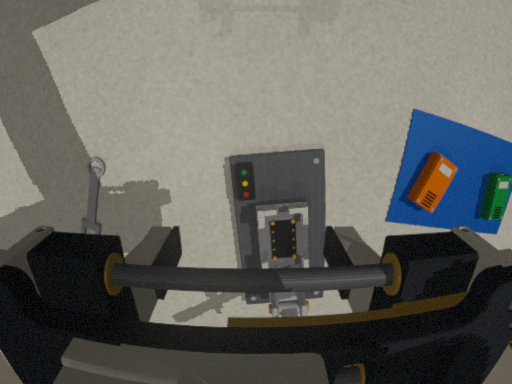

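The wrist view shows the jig at about (284,240), half hidden by the gripper bar, and the module at (497,196). Going on to above the module.

```bash
python3 -m jog '{"fingers":[1,1,1,1,1],"dp":[[4,48,5],[8,96,10],[12,144,15],[16,192,20],[20,240,25]],"twist":[0,0,0,0,0]}' >/dev/null; python3 -m jog '{"fingers":[1,1,1,1,1],"dp":[[8,46,3],[16,92,6],[24,138,10],[34,185,15],[41,185,15]],"twist":[0,0,0,0,0]}'
python3 - <<'E'
from plant import r
from h import *
import pickle
c=cap(r,"wrist","w2.png");pickle.dump(c,open("w2.pkl","wb"))
s=r.get_state();print(proj(c,s["tcp_pos"]),proj(c,[.495,.26,.027]))
m=mask(c,(45,90,40),(80,255,255));k=max(cv2.findContours(m,0,2)[0],key=cv2.contourArea);q=cv2.minAreaRect(k);print(q)
for z in (.027,):print([plane(c,*p,z).round(4) for p in cv2.boxPoints(q)],plane(c,*q[0],z))
E
```

```text
time_s: 2.2
tcp_pos: [0.4801, 0.2615, 0.1991]
eef_rot: [47.2, 89.8, 42.7]
contact_force: [-0.2, -1.1, -0.2]
gripper_width: 0.0879
(np.float64(246.36753043011814), np.float64(255.50488780238646)) (np.float64(251.1233499702204), np.float64(187.286152644022))
((254.5, 183.0), (72.0, 41.0), 90.0)
[array([0.4488, 0.2455, 0.027 ]), array([0.4522, 0.2888, 0.027 ]), array([0.5352, 0.2842, 0.027 ]), array([0.5315, 0.2374, 0.027 ])] [0.49037884 0.26407591 0.027     ]
```

View pics/w2.png

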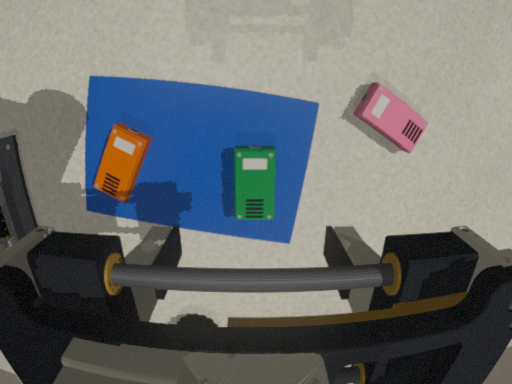

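The green module is centred at (254,183) with its white label towards the robot. I'll triangulate the label and ribs across views for height and yaw.

```bash
cat > mod.py <<'E'
from h import *
def feats(c,roi,zoom=8):
    """label and rib centroids, found inside the green box region (upsampled)"""
    x0,y0,x1,y1=roi;f=cv2.resize(c["frame"][y0:y1,x0:x1],None,fx=zoom,fy=zoom,interpolation=cv2.INTER_CUBIC)
    h=cv2.cvtColor(f,cv2.COLOR_RGB2HSV)
    g=max(cv2.findContours(cv2.inRange(h,(45,90,60),(80,255,255)),0,2)[0],key=cv2.contourArea)
    box=np.zeros(h.shape[:2],np.uint8);cv2.fillPoly(box,[cv2.convexHull(g)],255);inn=cv2.erode(box,np.ones((2*zoom+1,)*2))
    o={}
    for n,lo,hi in(("label",(0,0,120),(180,60,255)),("ribs",(0,0,0),(180,255,65))):
        k=cv2.inRange(h,lo,hi)&inn
        if n=="ribs":k=cv2.morphologyEx(k,3,np.ones((3*zoom,3*zoom)))
        q=max(cv2.findContours(k,0,2)[0],key=cv2.contourArea);p=cv2.minAreaRect(q)
        o[n]=(x0+(p[0][0]+.5)/zoom-.5,y0+(p[0][1]+.5)/zoom-.5,np.round(np.array(p[1])/zoom,1))
    q=cv2.minAreaRect(g);o["box"]=(x0+(q[0][0]+.5)/zoom-.5,y0+(q[0][1]+.5)/zoom-.5,np.round(np.array(q[1])/zoom,1),q[2])
    return o
E
python3 - <<'E'
import pickle
from mod import *
t=pickle.load(open("c0.pkl","rb"));w=pickle.load(open("w2.pkl","rb"))
A=feats(t["top"],(140,200,190,256));B=feats(w,(215,130,295,235));C=feats(t["side"],(240,255,300,295))
print(A);print(B);print(C)
for n in("label","ribs"):
    print(n,tri([ray(t["top"],*A[n][:2]),ray(w,*B[n][:2])]),tri([ray(t["top"],*A[n][:2]),ray(w,*B[n][:2]),ray(t["side"],*C[n][:2])]))
    print(plane(w,*B[n][:2],.027))
l=plane(w,*B["label"][:2],.027);q=plane(w,*B["ribs"][:2],.027);print("yaw",np.degrees(np.arctan2(*(q-l)[[1,0]])))
E
```

```text
{'label': (159.71948623657227, 237.78396606445312, array([9.7, 4.9])), 'ribs': (160.73203468322754, 221.520357131958, array([5.3, 4.1])), 'box': (161.09315490722656, 228.30139541625977, array([16.1, 29.6]), 4.049582004547119)}
{'label': (254.5, 163.4375, array([11.2, 24.6])), 'ribs': (254.125, 208.1875, array([18. , 16.4])), 'box': (254.49999237060547, 182.93749237060547, array([41.1, 72.5]), -0.0)}
{'label': (281.7178421020508, 275.8367118835449, array([5.4, 9.1])), 'ribs': (261.60342597961426, 271.8331527709961, array([8.8, 6. ])), 'box': (271.1640510559082, 276.8329963684082, array([33.7, 19.4]), 11.745634078979492)}
label (array([0.47009479, 0.26639582, 0.02263198]), [np.float64(0.0008979817996888699), np.float64(0.0008979817996889409)]) (array([0.46989026, 0.2657752 , 0.0262758 ]), [np.float64(0.0011244163187907657), np.float64(0.0012270014685510902), np.float64(0.00047135148997164475)])
[0.4684584  0.26575408 0.027     ]
ribs (array([0.51743665, 0.26123008, 0.03268639]), [np.float64(0.0003605879373404489), np.float64(0.000360587937340547)]) (array([0.51925465, 0.26187284, 0.0284692 ]), [np.float64(0.0021459001274450828), np.float64(0.00044788887480835636), np.float64(0.0020986034804945466)])
[0.51994034 0.26139986 0.027     ]
yaw -4.8344363491522815
```

```bash
cat > go.py <<'E'
import sys
from plant import r
from h import *
def show(p,yaw):
    s=r.get_state();M=R.from_euler("xyz",s["eef_rot"],degrees=True).as_matrix()
    y=np.degrees(np.arctan2(M[1,2],M[0,2]));print("t",round(s["time_s"],2),"tcp",s["tcp_pos"].round(4),"zdir yaw",y.round(2),"dp",jog(s,p),"twist",np.round(y-yaw,2),"F",s["contact_force"].round(1),"w",round(s["gripper_width"],4),"tilt",M[:,0].round(3))
if __name__=="__main__":
    a=[float(x) for x in sys.argv[1:]];show(a[:3],a[3])
E
python3 go.py .491 .264 .1 -4.8; python3 go.py .491 .264 .022 -4.8
```

```text
t 2.25 tcp [0.4788 0.2589 0.1979] zdir yaw -4.54 dp [97.9  6.  11.8] twist 0.26 F [-0.9 -1.2 -1.7] w 0.0875 tilt [ 0.     0.001 -1.   ]
t 2.25 tcp [0.4788 0.2589 0.1979] zdir yaw -4.54 dp [175.9   5.9  11.7] twist 0.26 F [-0.9 -1.2 -1.7] w 0.0875 tilt [ 0.     0.001 -1.   ]
```

```bash
python3 -m jog '{"fingers":[1,1,1,1,1],"dp":[[30,6,12],[60,6,12],[90,6,12],[110,6,12],[110,6,12]],"twist":[0,0,0,0,0]}'
python3 - <<'E'
from mod import *
from go import *
import pickle
c=cap(r,"wrist","w3.png");pickle.dump(c,open("w3.pkl","wb"));w=pickle.load(open("w2.pkl","rb"))
print(proj(c,[.491,.264,.027]))
show([.491,.264,.022],-4.8)
x,y=map(int,proj(c,[.491,.264,.027]))
B=feats(w,(215,130,295,235))
try:
    A=feats(c,(x-70,max(0,y-100),x+70,y+90));print(A)
    for n in("label","ribs"):print(n,tri([ray(c,*A[n][:2]),ray(w,*B[n][:2])]),plane(c,*A[n][:2],.027))
    print(plane(c,*A["box"][:2],.027))
except Exception as e:print(e)
E
```

```text
time_s: 2.75
tcp_pos: [0.4897, 0.2618, 0.0853]
eef_rot: [-137.9, 89.7, -142.5]
contact_force: [0.1, 0.4, 0.9]
gripper_width: 0.0874
(np.float64(255.10266418526896), np.float64(217.8881984269936))
t 2.8 tcp [0.4907 0.2627 0.0872] zdir yaw -4.57 dp [65.2  1.4  0.2] twist 0.23 F [-0.5  0.1  0.2] w 0.0871 tilt [-0.002 -0.001 -1.   ]
{'label': (255.33424377441406, 187.99594116210938, array([37.6, 17.1])), 'ribs': (254.75, 251.9375, array([25.8, 26.1])), 'box': (254.76402282714844, 213.73041534423828, array([ 63.4, 107.1]), 0.6030911803245544)}
label (array([0.4687676 , 0.26581858, 0.02573404]), [np.float64(7.58121042223169e-05), np.float64(7.58121042223138e-05)]) [0.46837433 0.26591728 0.027     ]
ribs (array([0.52136347, 0.26136385, 0.02347311]), [np.float64(4.347985159211978e-05), np.float64(4.347985159216691e-05)]) [0.51933661 0.26155044 0.027     ]
[0.48772456 0.26400876 0.027     ]
```

View pics/w3.png

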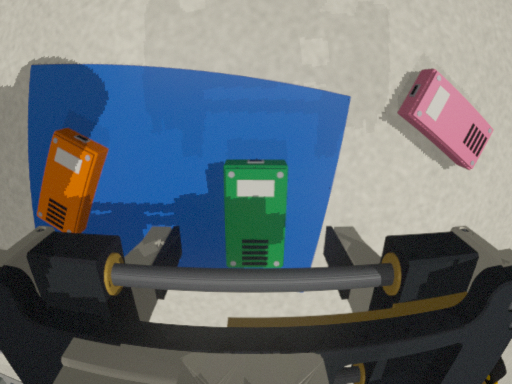

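```bash
python3 -m jog '{"fingers":[1,1,1,1,1],"dp":[[20,1.4,1.3],[40,1.4,1.3],[57,1.4,1.3],[65,1.4,1.3],[65,1.4,1.3]],"twist":[0,0,0,0,0]}'; python3 go.py .492 .264 .022 -4.8
```

```text
time_s: 3.3
tcp_pos: [0.4922, 0.2637, 0.0225]
eef_rot: [-132.7, 89.9, -137.3]
contact_force: [0.7, 0.2, -0.6]
gripper_width: 0.0877
t 3.3 tcp [0.4922 0.2637 0.0225] zdir yaw -4.58 dp [ 0.5  0.3 -0.2] twist 0.22 F [ 0.7  0.2 -0.6] w 0.0877 tilt [-0.002 -0.001 -1.   ]
```

```bash
python3 -m jog '{"fingers":[0.4,0.4,0.4,0.4,0.4],"dp":[[0,0,0],[0,0,0],[0,0,0],[0,0,0],[0,0,0]],"twist":[0,0,0,0,0]}' 20; python3 -m jog '{"fingers":[0.4,0.4,0.4,0.4,0.4],"dp":[[0,0,0],[0,0,0],[0,0,0],[0,0,0],[0,0,0]],"twist":[0,0,0,0,0]}' 20
```

```text
time_s: 3.8
tcp_pos: [0.4923, 0.2638, 0.0228]
eef_rot: [-133.5, 89.9, -138.1]
contact_force: [0.1, -1.0, 0.7]
gripper_width: 0.0531
time_s: 4.3
tcp_pos: [0.4923, 0.2638, 0.0229]
eef_rot: [-134.0, 89.9, -138.6]
contact_force: [-1.1, -0.3, 1.7]
gripper_width: 0.0458
```

```bash
python3 -m jog '{"fingers":[0.4,0.4,0.4,0.4,0.4],"dp":[[-15,0,0],[-45,0,0],[-80,0,0],[-115,-15,0],[-140,-40,5]],"twist":[0,0,0,0,0]}' 20;  python3 -m jog '{"fingers":[0.4,0.4,0.4,0.4,0.4],"dp":[[-15,-40,8],[-30,-80,16],[-40,-120,24],[-40,-155,32],[-40,-155,32]],"twist":[0,0,0,0,0]}' 20
python3 - <<'E'
from go import *
import pickle
c=cap(r,"wrist","w4.png");pickle.dump([c,r.get_state()],open("w4.pkl","wb"))
show([.52,-.05,.2],-2);print(proj(c,[.52,-.137,.03]))
E
```

```text
time_s: 4.8
tcp_pos: [0.4946, 0.2245, 0.165]
eef_rot: [30.3, 90.0, 25.9]
contact_force: [0.9, -0.1, -0.8]
gripper_width: 0.0459
time_s: 5.3
tcp_pos: [0.5142, 0.0642, 0.2052]
eef_rot: [27.3, 90.0, 22.7]
contact_force: [0.3, 0.7, -2.1]
gripper_width: 0.0461
t 5.35 tcp [0.5142 0.0656 0.205 ] zdir yaw -4.66 dp [   4.9 -114.8   15.2] twist -2.66 F [ 0.3 -0.2 -1.1] w 0.0461 tilt [ 0.  0. -1.]
(np.float64(90.8109441792582), np.float64(192.5609032449218))
```

View pics/w4.png

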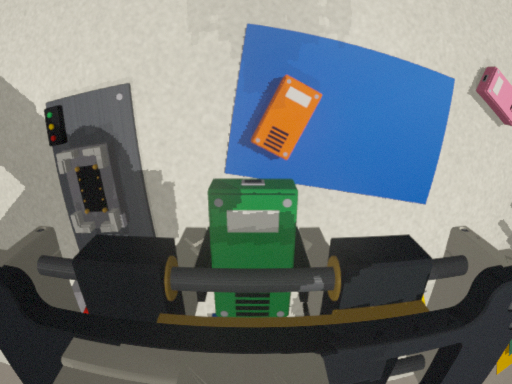

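The picture shows the module held square, label at (253,220). The nest is at about (92,190), with its four white posts and contacts visible. I'll take a nearer second view and measure the nest from both.

```bash
python3 -m jog '{"fingers":[0.4,0.4,0.4,0.4,0.4],"dp":[[5,-30,4],[12,-60,8],[25,-85,12],[40,-100,15],[40,-100,15]],"twist":[0,0,0,-1.5,-2.7]}' 20
python3 - <<'E'
from go import *
import pickle
c=cap(r,"wrist");pickle.dump([c,r.get_state()],open("w5.pkl","wb"))
show([.52,-.137,.12],-2);w4=pickle.load(open("w4.pkl","rb"))[0]
ims=[]
for k in(w4,c):
    x,y=map(int,proj(k,[.525,-.14,.035]));print(x,y);x0,y0=max(0,x-50),max(0,y-50)
    print("origin",x0,y0)
    f=k["frame"][y0:y0+100,x0:x0+100];f=cv2.resize(f,None,fx=4,fy=4,interpolation=cv2.INTER_CUBIC);f=cv2.copyMakeBorder(f,0,400-f.shape[0],0,400-f.shape[1],0);ims.append(f)
cv2.imwrite("pics/nest.png",cv2.cvtColor(np.hstack(ims),cv2.COLOR_RGB2BGR))
E
```

```text
time_s: 5.85
tcp_pos: [0.5197, -0.0362, 0.1626]
eef_rot: [-172.9, 89.8, -174.9]
contact_force: [-1.3, -0.9, -0.3]
gripper_width: 0.0457
t 5.9 tcp [ 0.5204 -0.0354  0.1638] zdir yaw -1.89 dp [  43.8 -101.5    3. ] twist 0.11 F [ 0.6 -0.6 -0.2] w 0.0461 tilt [-0.002 -0.    -1.   ]
87 197
origin 37 147
147 196
origin 97 146
```

View pics/nest.png

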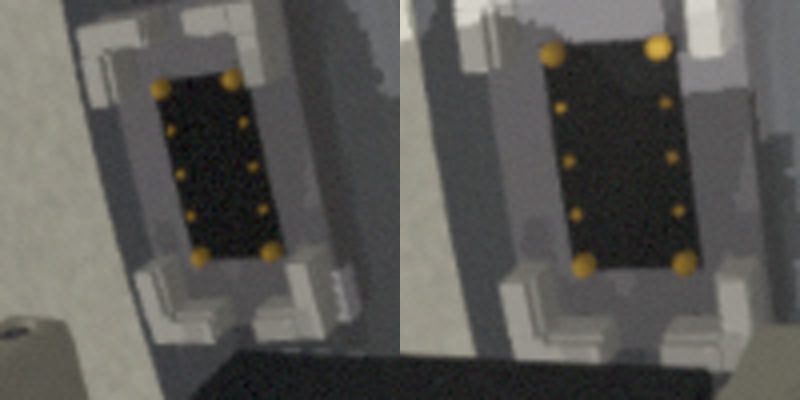

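Four brass contacts show clearly in both views. In the left crop they are at about (160,88), (231,78), (201,257) and (270,252). I'll triangulate them.

```bash
cat > nest.py <<'E'
from h import *
def gold(c,x0,y0,z=8):
    f=cv2.resize(c["frame"][y0:y0+75,x0:x0+95],None,fx=z,fy=z,interpolation=cv2.INTER_CUBIC)
    m=cv2.inRange(cv2.cvtColor(f,cv2.COLOR_RGB2HSV),(12,110,95),(32,255,255))
    k=sorted(cv2.findContours(m,0,2)[0],key=cv2.contourArea)[-4:]
    P=[]
    for q in k:
        (x,y),r_=cv2.minEnclosingCircle(q);M=cv2.moments(q);P.append((x0+(M["m10"]/M["m00"]+.5)/z-.5,y0+(M["m01"]/M["m00"]+.5)/z-.5))
    P=sorted(P,key=lambda p:p[1]);return sorted(P[:2])+sorted(P[2:])
E
python3 - <<'E'
from nest import *
import pickle
a,b=[pickle.load(open(f,"rb"))[0] for f in("w4.pkl","w5.pkl")]
A=gold(a,37,147);B=gold(b,97,146);print(np.round(A,1).tolist(),np.round(B,1).tolist())
T=[]
for p,q in zip(A,B):
    t,e=tri([ray(a,*p),ray(b,*q)]);T.append(t);print(t.round(4),np.round(e[0],4))
for n,W in(("tri",np.array(T)),("a",np.array([plane(a,*p,.036) for p in A])),("b",np.array([plane(b,*p,.036) for p in B]))):
    # order: near-left(-y) near-right(+y) far-left far-right
    d=W[2]+W[3]-W[0]-W[1];print(n,"centre",W.mean(0).round(4),"len",np.linalg.norm(d[:2])/2,"yaw",np.degrees(np.arctan2(d[1],d[0])))
E
```

```text
[[76.1, 168.8], [94.1, 166.3], [86.2, 211.2], [103.9, 210.0]] [[134.4, 159.1], [161.1, 157.6], [142.2, 212.3], [167.5, 211.7]]
[ 0.4874 -0.1499  0.0324] 0.0
[ 0.487  -0.1211  0.034 ] 0.0001
[ 0.5434 -0.15    0.0321] 0.0001
[ 0.5431 -0.122   0.0326] 0.0001
tri centre [ 0.5152 -0.1358  0.0328] len 0.05602059528416307 yaw -0.5166229073763886
a centre [ 0.5143 -0.1336  0.036 ] len 0.055340727101855544 yaw -0.013904372785570645
b centre [ 0.5142 -0.1345  0.036 ] len 0.05497047563082158 yaw -0.18934458158741793
```

```bash
cat > scr.py <<'E'
from nest import *
def screws(c,s,z=8):
    """lid screws: small pale blobs near where they must be; returns pixel list and their mean on the lid plane"""
    M=R.from_euler("xyz",s["eef_rot"],degrees=True).as_matrix();o=s["tcp_pos"]-M[:,0]*.0042
    out=[]
    for sx in(-1,1):
        for sy in(-1,1):
            u,v=proj(c,o+M[:,2]*.036*sx+M[:,1]*.0175*sy);x0,y0=int(u)-10,int(v)-10
            f=cv2.resize(c["frame"][y0:y0+21,x0:x0+21],None,fx=z,fy=z,interpolation=cv2.INTER_CUBIC)
            m=cv2.inRange(cv2.cvtColor(f,cv2.COLOR_RGB2HSV),(0,0,70),(180,90,255))
            b=None
            for q in cv2.findContours(m,0,2)[0]:
                a=cv2.contourArea(q)/z/z
                (x,y),rr=cv2.minEnclosingCircle(q)
                if 6<a<80 and a>.5*np.pi*(rr/z)**2: b=(x0+(x+.5)/z-.5,y0+(y+.5)/z-.5,a)
            out.append(b)
    return out,o,M
E
python3 - <<'E'
from scr import *
import pickle
for f in("w4.pkl","w5.pkl"):
    c,s=pickle.load(open(f,"rb"));out,o,M=screws(c,s);print(f)
    for b in out:
        if b:
            p=plane(c,b[0],b[1],o[2]);print(np.round(b,1),"tool yz mm",((p-o)@M[:,1:]*1000).round(2))
        else:print(None)
E
```

```text
w4.pkl
[218.  202.2  76.5] tool yz mm [-17.62 -34.21]
[286.8 202.5  66.7] tool yz mm [ 15.98 -34.02]
[223.7 313.6  40. ] tool yz mm [-17.95  37.35]
[280.  313.6  38.7] tool yz mm [15.67 37.27]
w5.pkl
[218.1 202.2  67.3] tool yz mm [-16.7  -35.41]
[286.9 202.6  70.4] tool yz mm [ 16.57 -35.16]
[223.7 313.5  40.3] tool yz mm [-17.14  35.05]
[280.2 313.7  39.5] tool yz mm [16.15 35.25]
```

```bash
python3 go.py .5145 -.135 .085 -0.3; python3 -m jog '{"fingers":[0.4,0.4,0.4,0.4,0.4],"dp":[[10,-30,-1],[25,-60,-3],[45,-90,-5],[70,-100,-6],[78,-100,-6]],"twist":[-0.5,-1,-1.6,-1.6,-1.6]}' 20;python3 -m jog '{"fingers":[0.4,0.4,0.4,0.4,0.4],"dp":[[0,0,0],[0,0,0],[0,0,0],[0,0,0],[0,0,0]],"twist":[0,0,0,0,0]}' 20
python3 - <<'E'
from go import *
from scr import *
import pickle
c=cap(r,"wrist");s=r.get_state();pickle.dump([c,s],open("w6.pkl","wb"))
show([.5145,-.135,.072],-.3)
out,o,M=screws(c,s)
for b in out:
    if b: p=plane(c,b[0],b[1],o[2]);print(np.round(b,1),"tool yz mm",((p-o)@M[:,1:]*1000).round(2),p.round(4))
f=cv2.resize(c["frame"][120:270,150:350],None,fx=4,fy=4,interpolation=cv2.INTER_CUBIC)
cv2.imwrite("pics/w6.png",cv2.cvtColor(f,cv2.COLOR_RGB2BGR))
E
```

```text
t 5.9 tcp [ 0.5204 -0.0354  0.1638] zdir yaw -1.89 dp [ 78.8 -99.7  -2.4] twist -1.59 F [ 0.6 -0.6 -0.2] w 0.0461 tilt [-0.002 -0.    -1.   ]
time_s: 6.4
tcp_pos: [0.5099, -0.1353, 0.0842]
eef_rot: [-177.2, 89.7, -177.6]
contact_force: [-0.8, 0.6, -0.4]
gripper_width: 0.046
time_s: 6.9
tcp_pos: [0.5104, -0.1349, 0.0849]
eef_rot: [-178.1, 89.8, -178.4]
contact_force: [0.5, 0.0, -1.9]
gripper_width: 0.0459
t 6.95 tcp [ 0.5102 -0.135   0.0847] zdir yaw -0.35 dp [12.7  0.   4.3] twist -0.05 F [-0.1 -0.4 -0.6] w 0.0463 tilt [-0.004 -0.    -1.   ]
[218.1 202.1  65.7] tool yz mm [-15.95 -34.05] [ 0.4761 -0.1507  0.0889]
[287.  202.8  66.5] tool yz mm [ 17.66 -33.73] [ 0.4766 -0.1171  0.0889]
[223.8 313.4  38.9] tool yz mm [-16.23  37.15] [ 0.5473 -0.1515  0.0889]
[280.2 313.6  38.7] tool yz mm [17.34 37.27] [ 0.5476 -0.1179  0.0889]
```

View pics/w6.png

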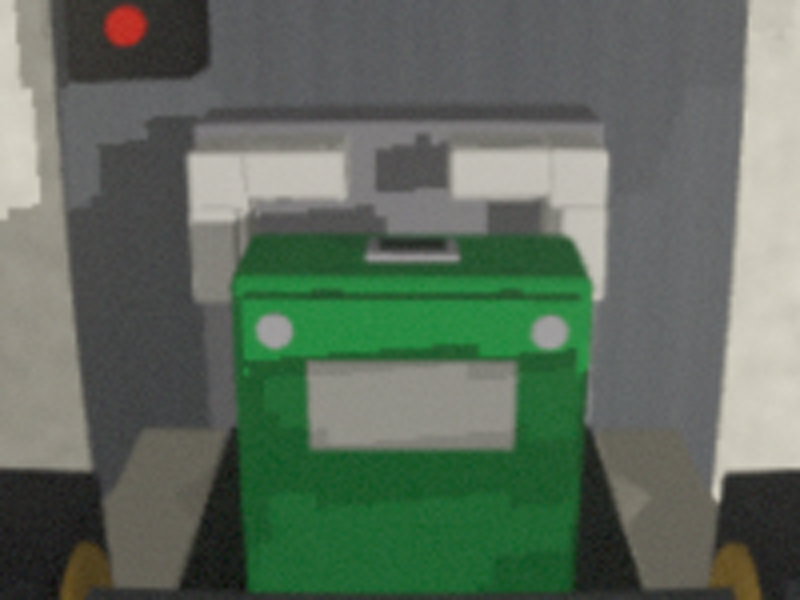

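The close-up shows the near posts' outer top edge at row 150, inner edge at row 198 and outer sides at columns 188 and 608. The module's lower near edge is at row 236. I'll compare them in this one frame.

Run:
```python
from scr import *
import pickle
c,s=pickle.load(open("w6.pkl","rb"))
g=lambda a,b,z:plane(c,150+(a+.5)/4-.5,120+(b+.5)/4-.5,z)
for n,a in dict(outL=(188,150,.046),outR=(608,150,.046),inL=(300,198,.046),inR=(500,198,.046),modL=(250,236,.0651),modR=(576,236,.0651),lidL=(236,292,.0891),lidR=(592,292,.0891)).items():print(n,g(*a).round(4))
P=np.array(c["pose"]);M=R.from_euler("xyz",s["eef_rot"],degrees=True).as_matrix();print("cam in tool",(M.T@(P[:3,3]-s["tcp_pos"])).round(4),(M.T@P[:3,2]).round(3))
for f in("w4.pkl","w5.pkl"):
  c,s=pickle.load(open(f,"rb"));P=np.array(c["pose"]);M=R.from_euler("xyz",s["eef_rot"],degrees=True).as_matrix();print("cam in tool",(M.T@(P[:3,3]-s["tcp_pos"])).round(4),(M.T@P[:3,2]).round(3))
```

```text
outL [ 0.4624 -0.1684  0.046 ]
outR [ 0.4628 -0.1036  0.046 ]
inL [ 0.4703 -0.1512  0.046 ]
inR [ 0.4705 -0.1202  0.046 ]
modL [ 0.4709 -0.1566  0.0651]
modR [ 0.4712 -0.1109  0.0651]
lidL [ 0.4711 -0.1551  0.0891]
lidR [ 0.4714 -0.1121  0.0891]
cam in tool [-0.1393  0.0008 -0.085 ] [ 0.951 -0.001  0.31 ]
cam in tool [-0.1393 -0.0008 -0.0851] [ 0.951 -0.001  0.309]
cam in tool [-0.1381  0.     -0.0856] [ 0.951 -0.001  0.308]
```

```bash
python3 -m jog '{"fingers":[0.4,0.4,0.4,0.4,0.4],"dp":[[3,-1.8,2.2],[7,-1.8,2.2],[11,-1.8,2.2],[15,-1.8,2.2],[17,-1.8,2.2]],"twist":[0,0,0,0,0]}' 20; python3 -m jog '{"fingers":[0.4,0.4,0.4,0.4,0.4],"dp":[[0,0,0],[1,0,0],[2,0,0],[3,0,0],[4,0,0]],"twist":[0,0,0,0,0]}' 20;  python3 - <<'E'
from go import *
import pickle
c=cap(r,"wrist");s=r.get_state();pickle.dump([c,s],open("w7.pkl","wb"))
show([.5123,-.137,.0565],-.3)
f=cv2.resize(c["frame"][120:270,150:350],None,fx=4,fy=4,interpolation=cv2.INTER_CUBIC)
cv2.imwrite("pics/w7.png",cv2.cvtColor(f,cv2.COLOR_RGB2BGR))
E
```

```text
time_s: 7.45
tcp_pos: [0.512, -0.1369, 0.067]
eef_rot: [-177.9, 89.7, -178.2]
contact_force: [-1.3, -0.6, -1.0]
gripper_width: 0.0461
time_s: 7.95
tcp_pos: [0.512, -0.1369, 0.063]
eef_rot: [-177.9, 89.7, -178.3]
contact_force: [0.4, -0.1, -0.7]
gripper_width: 0.0458
t 8.0 tcp [ 0.5119 -0.1368  0.0629] zdir yaw -0.36 dp [ 6.4 -0.2  0.4] twist -0.06 F [-0.1 -0.9 -1. ] w 0.0459 tilt [-0.005 -0.    -1.   ]
```

View pics/w7.png

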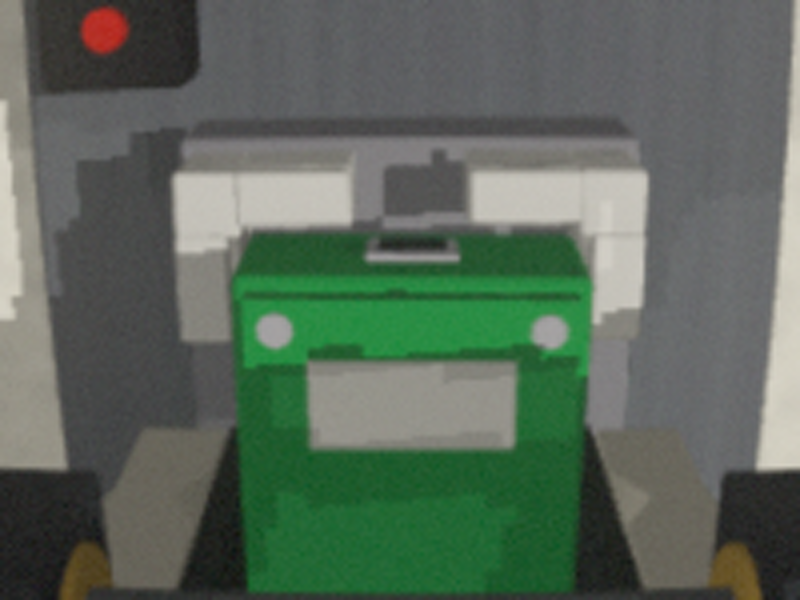

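Underside is 3 mm into the lead-in with no contact force. The posts' mid column (411) and the module's (413) agree, so I'm continuing down.

```bash
python3 -m jog '{"fingers":[0.4,0.4,0.4,0.4,0.4],"dp":[[0.8,0,0.2],[1.6,0,0.2],[2.4,0,0.2],[3.2,0,0.2],[4,0,0.2]],"twist":[0,0,0,0,0]}' 20; python3 -m jog '{"fingers":[0.4,0.4,0.4,0.4,0.4],"dp":[[0.5,0,0],[1,0,0],[1.5,0,0],[2,0,0],[2.5,0,0]],"twist":[0,0,0,0,0]}' 20
```

```text
time_s: 8.5
tcp_pos: [0.5121, -0.1368, 0.0588]
eef_rot: [-178.0, 89.7, -178.4]
contact_force: [-0.2, -0.5, -0.5]
gripper_width: 0.0458
time_s: 9.0
tcp_pos: [0.5122, -0.1368, 0.0563]
eef_rot: [-177.9, 89.7, -178.3]
contact_force: [0.1, -0.1, -0.9]
gripper_width: 0.0457
```

```bash
python3 -m jog '{"fingers":[0.65,0.65,0.65,0.65,0.65],"dp":[[0.5,0,0],[0.5,0,0],[0.5,0,0],[0.5,0,0],[0.5,0,0]],"twist":[0,0,0,0,0]}'; python3 -m jog '{"fingers":[0.8,0.8,0.8,0.8,0.8],"dp":[[0,0,0],[-5,0,0],[-20,0,0],[-40,0,0],[-50,0,-10]],"twist":[0,0,0,0,0]}'
python3 - <<'E'
from go import *
from scr import *
import pickle
c=cap(r,"wrist");s=r.get_state();pickle.dump([c,s],open("w8.pkl","wb"))
show([.5123,-.137,.0565],-.3)
f=cv2.resize(c["frame"][90:240,150:350],None,fx=4,fy=4,interpolation=cv2.INTER_CUBIC)
t=cap(r,"side");pickle.dump(t,open("s8.pkl","wb"))
cv2.imwrite("pics/w8.png",cv2.cvtColor(f,cv2.COLOR_RGB2BGR))
g=cv2.resize(t["frame"][95:215,205:325],(600,600),interpolation=cv2.INTER_CUBIC);cv2.imwrite("pics/s8.png",cv2.cvtColor(g,cv2.COLOR_RGB2BGR))
E
```

```text
time_s: 9.5
tcp_pos: [0.5121, -0.1369, 0.0558]
eef_rot: [-177.8, 89.7, -178.2]
contact_force: [1.1, 0.6, 1.1]
gripper_width: 0.0571
time_s: 10.0
tcp_pos: [0.5039, -0.1368, 0.1076]
eef_rot: [-167.9, 89.9, -168.3]
contact_force: [0.5, -0.5, 1.0]
gripper_width: 0.0702
t 10.05 tcp [ 0.5018 -0.1368  0.1084] zdir yaw -0.36 dp [51.8 -0.1 10.6] twist -0.06 F [-3.6  0.3  1.1] w 0.0699 tilt [-0.002  0.    -1.   ]
```

View pics/w8.png

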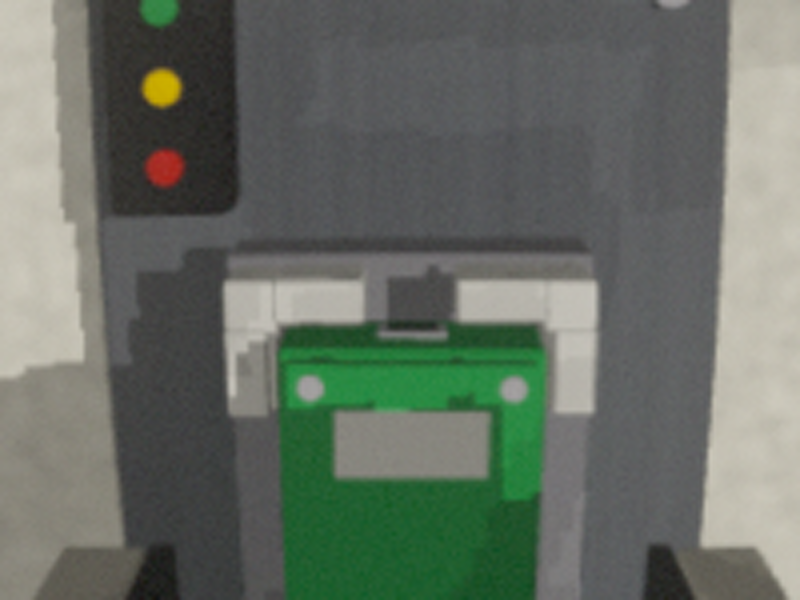

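The module lies squared in the nest, with even gaps to the near posts. Next I'll locate the red grip from the top and side views.

Run:
```python
from go import *
import pickle
d=pickle.load(open("c0.pkl","rb"));t=cap(r,"top");s=pickle.load(open("s8.pkl","rb"))
def red(c,roi):
    m=mask(c,(0,130,60),(8,255,255),roi)|mask(c,(172,130,60),(180,255,255),roi)
    k=sorted(cv2.findContours(m,0,2)[0],key=cv2.contourArea)[::-1][:2]
    for q in k:print(cv2.minAreaRect(q),cv2.contourArea(q))
    return cv2.minAreaRect(k[0])[0]
for nm,a,b in(("start",d["top"],d["side"]),("now",t,s)):
    p=red(a,(300,152,325,182));q=red(b,(225,100,255,140));print(nm,tri([ray(a,*p),ray(b,*q)]))
# hinge estimate and angle
n=np.array([.515,-.1358]);y=np.radians(-.5);hx=n+.085*np.array([np.cos(y),np.sin(y)]);print(hx)
for a in(1.7,1.75,1.8,1.85,1.9):print(a,[hx[0]-.16*np.cos(a),hx[1],.078+.16*np.sin(a)])
```

```text
((312.0, 167.0), (14.0, 10.0), 90.0) 106.0
((240.95416259765625, 117.0137710571289), (17.624004364013672, 7.375263214111328), 73.3007583618164) 92.5
start (array([ 0.6391514 , -0.13857928,  0.23338672]), [np.float64(9.60318055188853e-05), np.float64(9.603180551904498e-05)])
((312.0, 167.0), (14.0, 10.0), 90.0) 108.5
((240.95416259765625, 117.0137710571289), (17.624004364013672, 7.375263214111328), 73.3007583618164) 92.5
now (array([ 0.6391514 , -0.13857928,  0.23338672]), [np.float64(9.60318055188853e-05), np.float64(9.603180551904498e-05)])
[ 0.59999676 -0.13654176]
1.7 [np.float64(0.6206118825477386), np.float64(-0.13654175551736178), np.float64(0.23666636967239496)]
1.75 [np.float64(0.6285161323643733), np.float64(-0.13654175551736178), np.float64(0.23543775149982993)]
1.8 [np.float64(0.6363490986113486), np.float64(-0.13654175551736178), np.float64(0.23381562094051123)]
1.85 [np.float64(0.6440912029523767), np.float64(-0.13654175551736178), np.float64(0.23180403247604797)]
1.9 [np.float64(0.6517230941586152), np.float64(-0.13654175551736178), np.float64(0.22940801402998634)]
```

View pics/s8.png

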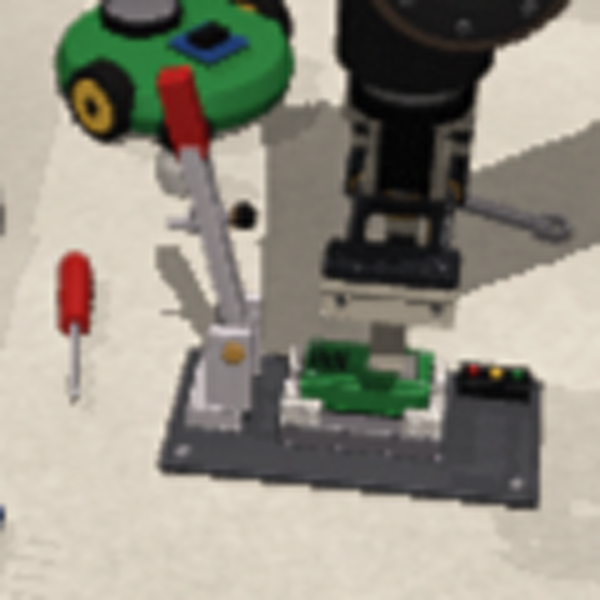

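```bash
python3 -m jog '{"fingers":[0.5,0.5,0.5,0.5,0.5],"dp":[[-45,0,0],[-90,0,0],[-135,0,0],[-175,0,10],[-205,0,30]],"twist":[0,0,0,0,0]}'; python3 go.py .638 -.137 .31 -.5
```

```text
time_s: 10.65
tcp_pos: [0.5324, -0.137, 0.3139]
eef_rot: [155.5, 89.9, 155.2]
contact_force: [1.9, 0.6, -0.0]
gripper_width: 0.0446
t 10.65 tcp [ 0.5324 -0.137   0.3139] zdir yaw -0.36 dp [  3.8   0.7 105.6] twist 0.14 F [ 1.9  0.6 -0. ] w 0.0446 tilt [-0.001  0.    -1.   ]
```

```bash
python3 -m jog '{"fingers":[0.5,0.5,0.5,0.5,0.5],"dp":[[0,0.5,40],[0,0.5,80],[0,0.5,106],[20,0.5,106],[40,0.5,106]],"twist":[0,0,0,0,0]}'; python3 -m jog '{"fingers":[0.5,0.5,0.5,0.5,0.5],"dp":[[15,0,0],[30,0,0],[40,0,0],[42,0,0],[42,0,0]],"twist":[0,0,0,0,0]}';  python3 go.py .638 -.137 .2315 -.5
```

```text
time_s: 11.15
tcp_pos: [0.6389, -0.137, 0.2713]
eef_rot: [167.5, 89.8, 167.1]
contact_force: [0.0, -0.3, 0.6]
gripper_width: 0.044
time_s: 11.65
tcp_pos: [0.6388, -0.137, 0.229]
eef_rot: [171.4, 89.8, 171.1]
contact_force: [-0.4, 0.7, -0.4]
gripper_width: 0.0436
t 11.65 tcp [ 0.6388 -0.137   0.229 ] zdir yaw -0.37 dp [-2.5  0.  -0.8] twist 0.13 F [-0.4  0.7 -0.4] w 0.0436 tilt [-0.004  0.001 -1.   ]
```

```bash
python3 -m jog '{"fingers":[0.1,0.1,0.1,0.1,0.1],"dp":[[-2,0,-1],[-2,0,-1],[-2,0,-1],[-2,0,-1],[-2,0,-1]],"twist":[0,0,0,0,0]}' 30;  python3 -m jog '{"fingers":[0.1,0.1,0.1,0.1,0.1],"dp":[[0,0,0],[0,0,0],[0,0,0],[0,0,0],[0,0,0]],"twist":[0,0,0,0,0]}' 30
python3 - <<'E'
from go import *
show([.638,-.137,.2315],-.5)
s=r.get_state();p=s["tcp_pos"];H=np.array([.600,.078]);g=np.array([p[0],p[2]+.002])-H;rad=np.hypot(*g);a=np.arctan2(g[1],-g[0]);print("r,a",rad,a)
for b in np.linspace(a,0,17)[1:]:
    q=np.array([H[0]-rad*np.cos(b),p[1],H[1]+rad*np.sin(b)-.002]);print(round(b,2),jog(s,q))
E
```

```text
time_s: 12.15
tcp_pos: [0.638, -0.1367, 0.2316]
eef_rot: [162.4, 89.8, 162.1]
contact_force: [-0.2, 3.4, 4.5]
gripper_width: 0.0206
time_s: 12.65
tcp_pos: [0.638, -0.1367, 0.2316]
eef_rot: [162.9, 89.8, 162.5]
contact_force: [-0.6, 1.4, 2.2]
gripper_width: 0.02
t 12.65 tcp [ 0.638  -0.1367  0.2316] zdir yaw -0.35 dp [ 0.1 -0.3 -0. ] twist 0.15 F [-0.6  1.4  2.2] w 0.02 tilt [-0.003  0.001 -1.   ]
r,a 0.1601656757010489 1.8103752555878434
1.7 [ -3.3  -0.1 -17.8]
1.58 [ -4.5  -0.2 -35.9]
1.47 [ -3.6  -0.3 -54. ]
1.36 [ -0.8  -0.4 -71.9]
1.24 [  4.1  -0.6 -89.3]
1.13 [  10.9   -0.7 -106.1]
1.02 [  19.6   -0.8 -122. ]
0.91 [  30.    -0.9 -136.8]
0.79 [  42.    -1.  -150.4]
0.68 [  55.4   -1.1 -162.5]
0.57 [  70.2   -1.1 -173. ]
0.45 [  86.    -1.2 -181.8]
0.34 [ 102.8   -1.3 -188.8]
0.23 [ 120.2   -1.3 -193.8]
0.11 [ 138.    -1.3 -196.8]
0.0 [ 156.1   -1.4 -197.8]
```

```bash
python3 -m jog '{"fingers":[0.1,0.1,0.1,0.1,0.1],"dp":[[-3.3,0,-18],[-4.5,0,-36],[-3.6,0,-54],[-0.8,0,-72],[4.1,0,-89]],"twist":[0,0,0,0,0]}' 30
cat > arc.py <<'E'
from go import *
s=r.get_state();p=s["tcp_pos"];H=np.array([.600,.078]);g=np.array([p[0],p[2]+.002])-H;rad=np.hypot(*g);a=np.arctan2(g[1],-g[0]);print("r,a",rad.round(4),a.round(3),"F",s["contact_force"].round(1))
for b in a-np.array(eval(sys.argv[1])):
    print(round(b,3),jog(s,np.array([H[0]-.1602*np.cos(b),p[1],H[1]+.1602*np.sin(b)-.002])))
E
python3 arc.py 'np.arange(1,7)*.113'
```

```text
time_s: 13.15
tcp_pos: [0.5514, -0.1366, 0.2276]
eef_rot: [2.2, 89.8, 1.9]
contact_force: [13.8, -6.3, -11.3]
gripper_width: 0.0201
r,a 0.1592 1.261 F [ 13.8  -6.3 -11.3]
1.148 [  5.5  -0.1 -17.2]
1.035 [ 13.8  -0.2 -33.3]
0.922 [ 23.8  -0.3 -48.3]
0.809 [ 35.5  -0.4 -62.2]
0.696 [ 48.7  -0.5 -74.6]
0.583 [ 63.1  -0.5 -85.4]
```

```bash
python3 -m jog '{"fingers":[0.1,0.1,0.1,0.1,0.1],"dp":[[5,-0.3,-17],[13,-0.5,-33],[23,-0.6,-48],[35,-0.7,-62],[48,-0.8,-74]],"twist":[0,0,0,0,0]}' 30; python3 arc.py 'np.arange(1,7)*.09'
```

```text
time_s: 13.65
tcp_pos: [0.4825, -0.1367, 0.1812]
eef_rot: [0.3, 89.1, 0.0]
contact_force: [14.6, -0.2, -1.6]
gripper_width: 0.0197
r,a 0.1577 0.73 F [14.6 -0.2 -1.6]
0.64 [  9.3  -0.1 -11.1]
0.55 [ 21.2  -0.1 -19.4]
0.46 [ 33.7  -0.1 -26.5]
0.37 [ 46.8  -0.2 -32.5]
0.28 [ 60.3  -0.2 -37.4]
0.19 [ 74.3  -0.2 -40.9]
```

```bash
sed -i 's/\[.600,.078\]/[.604,.078]/' arc.py;  python3 arc.py 'np.arange(1,6)*.07'
```

```text
r,a 0.1607 0.713 F [14.6 -0.2 -1.6]
0.643 [ 9.  -0.  -6.8]
0.573 [ 18.1  -0.1 -13.3]
0.503 [ 27.6  -0.1 -19.2]
0.433 [ 37.5  -0.1 -24.4]
0.363 [ 47.8  -0.1 -28.9]
```

```bash
python3 -m jog '{"fingers":[0.1,0.1,0.1,0.1,0.1],"dp":[[9,0,-6.8],[18,0,-13],[27,0,-19],[37,0,-24],[46,0,-28]],"twist":[0,0,0,0,0]}' 30; python3 arc.py 'np.arange(1,8)*.03'
```

```text
time_s: 14.15
tcp_pos: [0.4584, -0.1367, 0.1363]
eef_rot: [-1.3, 88.7, -1.5]
contact_force: [5.5, -0.6, 4.6]
gripper_width: 0.0198
r,a 0.1576 0.393 F [ 5.5 -0.6  4.6]
0.363 [ 3.4 -0.  -4.3]
0.333 [ 7.8 -0.  -6. ]
0.303 [12.4 -0.  -7.6]
0.273 [16.9 -0.  -9.1]
0.243 [ 21.6  -0.  -10.4]
0.213 [ 26.2  -0.  -11.6]
0.183 [ 30.9  -0.  -12.7]
```

```bash
python3 -m jog '{"fingers":[0.1,0.1,0.1,0.1,0.1],"dp":[[4.5,0,-1.5],[9,0,-3],[13.5,0,-4.3],[18,0,-5.5],[22.4,0,-6.6]],"twist":[0,0,0,0,0]}' 30; python3 arc.py '[.03]'; python3 -m jog '{"fingers":[0.1,0.1,0.1,0.1,0.1],"dp":[[1.5,0,-0.3],[3,0,-0.6],[4.5,0,-0.9],[6,0,-1.2],[7.5,0,-1.5]],"twist":[0,0,0,0,0]}' 30; python3 arc.py '[.03]'
```

```text
time_s: 14.65
tcp_pos: [0.4534, -0.1368, 0.1146]
eef_rot: [-1.7, 88.6, -1.9]
contact_force: [-2.1, 2.4, 9.0]
gripper_width: 0.0198
r,a 0.1555 0.251 F [-2.1  2.4  9. ]
0.221 [ 3.4 -0.  -5.8]
time_s: 15.15
tcp_pos: [0.4525, -0.1368, 0.108]
eef_rot: [-2.0, 88.5, -2.1]
contact_force: [-4.4, 3.5, 13.6]
gripper_width: 0.02
r,a 0.1548 0.208 F [-4.4  3.5 13.6]
0.178 [ 3.4 -0.  -6.3]
```

The force is contaminated by twist friction in the pinch. The hinge holds by itself, so I'll let go, measure the arm angle and press from above with closed fingertips.

```bash
python3 -c "
from plant import r;s=r.get_state();print(s['moment'])"; python3 -m jog '{"fingers":[0.5,0.5,0.5,0.5,0.5],"dp":[[0,0,0],[0,0,0],[0,0,0],[0,0,0],[0,0,0]],"twist":[0,0,0,0,0]}' 30; python3 -m jog '{"fingers":[0.5,0.5,0.5,0.5,0.5],"dp":[[-15,0,0],[-40,0,0],[-80,0,-10],[-120,0,-30],[-150,0,-60]],"twist":[0,0,0,0,0]}'
python3 - <<'E'
from go import *
import pickle
t=cap(r,"top");s=cap(r,"side");w=cap(r,"wrist");pickle.dump([t,s,w,r.get_state()],open("p.pkl","wb"))
def red(c,roi):
    m=mask(c,(0,130,60),(8,255,255),roi)|mask(c,(172,130,60),(180,255,255),roi)
    for q in sorted(cv2.findContours(m,0,2)[0],key=cv2.contourArea)[::-1][:3]:print(cv2.minAreaRect(q),cv2.boundingRect(q),cv2.contourArea(q))
P=[.442,-.1367,.095]
for c,n in((t,"top"),(s,"side"),(w,"wrist")):
    x,y=map(int,proj(c,P));print(n,x,y);k=25 if n!="wrist" else 70;red(c,(max(0,x-k),max(0,y-k),x+k,y+k))
show([.45,-.137,.2],-.5)
E
```

```text
[1.37337824 1.17112089 0.10854795]
time_s: 15.65
tcp_pos: [0.4524, -0.1369, 0.1079]
eef_rot: [-2.2, 88.5, -2.3]
contact_force: [-0.3, 0.5, -0.7]
gripper_width: 0.0435
time_s: 16.15
tcp_pos: [0.389, -0.1367, 0.2584]
eef_rot: [-3.3, 88.4, -3.4]
contact_force: [0.4, 0.6, 1.2]
gripper_width: 0.0438
top 305 246
((304.89996337890625, 246.19998168945312), (20.171178817749023, 7.592953681945801), 85.60128784179688) (301, 236, 9, 21) 128.5
((317.5, 242.0), (1.0, 0.0), 180.0) (317, 242, 2, 1) 0.0
side 301 160
((302.0, 161.5), (7.0, 16.0), 90.0) (294, 158, 17, 8) 91.5
((299.0, 168.0), (0.0, 0.0), 0.0) (299, 168, 1, 1) 0.0
wrist 252 217
((252.5, 213.5), (47.0, 17.0), 90.0) (244, 190, 18, 48) 763.0
((218.0, 197.0), (4.0, 4.0), 0.0) (216, 195, 5, 5) 12.0
t 16.3 tcp [ 0.3884 -0.1365  0.2585] zdir yaw -0.13 dp [60.4 -0.3 59.7] twist 0.37 F [-0.1 -0.2 -0.4] w 0.0437 tilt [ 0.031 -0.    -1.   ]
```

Run:
```python
from h import *
import pickle
t,s,w,st=pickle.load(open("p.pkl","rb"))
T,S,W=ray(t,304.9,246.2),ray(s,302,161.5),ray(w,252.5,213.5)
for n,L in(("ts",[T,S]),("tw",[T,W]),("sw",[S,W]),("all",[T,S,W])):
    p,e=tri(L);print(n,p.round(4),np.round(e,4),"a",np.arctan2(p[2]-.078,.600-p[0]).round(3),np.hypot(p[2]-.078,.600-p[0]).round(4))
# blob ends in the wrist and top views
for c,u,v0,v1 in((w,252.5,190,238),(t,305,236,257)):print([plane(c,u,v,.103).round(4) for v in(v0,v1)])
```

```text
ts [ 0.4422 -0.1369  0.091 ] [0.0009 0.0009] a 0.082 0.1583
tw [ 0.4422 -0.1371  0.0841] [0.0008 0.0008] a 0.039 0.1579
sw [ 0.4402 -0.1367  0.0906] [0.0012 0.0012] a 0.079 0.1603
all [ 0.4413 -0.137   0.0897] [0.0017 0.0011 0.0019] a 0.074 0.1591
[array([ 0.4061, -0.1362,  0.103 ]), array([ 0.4638, -0.1363,  0.103 ])]
[array([ 0.4712, -0.1363,  0.103 ]), array([ 0.4162, -0.1345,  0.103 ])]
```

```bash
python3 go.py .443 -.137 .14 -.5; python3 -m jog '{"fingers":[0,0,0,0,0],"dp":[[25,0,15],[50,0,30],[80,0,45],[105,0,55],[117,0,58]],"twist":[0,0,0,0,0]}' 30;python3 -m jog '{"fingers":[0,0,0,0,0],"dp":[[0,0,0],[0,0,0],[0,0,0],[0,0,0],[0,0,0]],"twist":[0,0,0,0,0]}' 30; python3 go.py .443 -.137 .122 -.5
```

```text
t 16.3 tcp [ 0.3884 -0.1365  0.2585] zdir yaw -0.13 dp [120.2  -0.3  50.8] twist 0.37 F [-0.1 -0.2 -0.4] w 0.0437 tilt [ 0.031 -0.    -1.   ]
time_s: 16.8
tcp_pos: [0.4495, -0.1368, 0.14]
eef_rot: [-1.1, 88.5, -1.3]
contact_force: [-0.2, -0.5, 0.4]
gripper_width: 0.0094
time_s: 17.3
tcp_pos: [0.4497, -0.1367, 0.1409]
eef_rot: [-0.6, 88.4, -0.7]
contact_force: [-0.8, -0.1, -0.4]
gripper_width: 0.0006
t 17.3 tcp [ 0.4497 -0.1367  0.1409] zdir yaw -0.14 dp [18.7 -0.3 -7.3] twist 0.36 F [-0.8 -0.1 -0.4] w 0.0006 tilt [ 0.028 -0.    -1.   ]
```

```bash
python3 -m jog '{"fingers":[0,0,0,0,0],"dp":[[4,0,-2],[8,0,-4],[12,0,-6],[16,0,-8],[19,0,-8]],"twist":[0,0,0,0,0]}' 30;python3 -m jog '{"fingers":[0,0,0,0,0],"dp":[[0.6,0,0],[1.2,0,0],[1.8,0,0],[2.4,0,0],[3,0,0]],"twist":[0,0,0,0,0]}'
```

```text
time_s: 17.8
tcp_pos: [0.4418, -0.1367, 0.1212]
eef_rot: [-0.6, 88.4, -0.7]
contact_force: [0.5, -0.6, 0.5]
gripper_width: 0.0004
time_s: 18.3
tcp_pos: [0.4419, -0.1367, 0.1182]
eef_rot: [-0.6, 88.4, -0.7]
contact_force: [-0.6, -0.4, -0.4]
gripper_width: 0.0005
```

```bash
for i in 1 ; do python3 -m jog '{"fingers":[0,0,0,0,0],"dp":[[0.4,0,0],[0.8,0,0],[1.2,0,0],[1.6,0,0],[2,0,0]],"twist":[0,0,0,0,0]}'; python3 -m jog '{"fingers":[0,0,0,0,0],"dp":[[0.4,0,0],[0.8,0,0],[1.2,0,0],[1.6,0,0],[2,0,0]],"twist":[0,0,0,0,0]}'; done
```

```text
time_s: 18.8
tcp_pos: [0.442, -0.1368, 0.1168]
eef_rot: [-1.0, 88.4, -1.1]
contact_force: [-4.2, 1.2, 9.4]
gripper_width: 0.0004
time_s: 19.3
tcp_pos: [0.4419, -0.1368, 0.1157]
eef_rot: [-1.4, 88.4, -1.5]
contact_force: [-5.3, 2.8, 14.5]
gripper_width: 0.0005
```

```bash
python3 -m jog '{"fingers":[0,0,0,0,0],"dp":[[0.3,0,0],[0.6,0,0],[0.9,0,0],[0.9,0,0],[0.9,0,0]],"twist":[0,0,0,0,0]}'
python3 - <<'E'
from go import *
import pickle
s=r.get_state();print(s["contact_force"],s["moment"],s["tcp_pos"])
E
```

```text
time_s: 19.8
tcp_pos: [0.4419, -0.1368, 0.1157]
eef_rot: [-1.7, 88.4, -1.8]
contact_force: [-4.7, 2.3, 12.2]
gripper_width: 0.0004
[-4.71480547  2.26686554 12.17262262] [1.00548456 1.87641833 0.0078221 ] [ 0.44185895 -0.13679994  0.11565748]
```

```bash
python3 -m jog '{"fingers":[0,0,0,0,0],"dp":[[0.4,0,0],[0.8,0,0],[1.2,0,0],[1.4,0,0],[1.4,0,0]],"twist":[0,0,0,0,0]}';python3 go.py .442 -.137 .12 0
```

```text
time_s: 20.3
tcp_pos: [0.4418, -0.1368, 0.1154]
eef_rot: [-2.1, 88.4, -2.2]
contact_force: [-6.4, 3.3, 15.3]
gripper_width: 0.0007
t 20.3 tcp [ 0.4418 -0.1368  0.1154] zdir yaw -0.08 dp [-4.6 -0.2  0.3] twist -0.08 F [-6.4  3.3 15.3] w 0.0007 tilt [ 0.028 -0.001 -1.   ]
```

```bash
python3 -m jog '{"fingers":[0,0,0,0,0],"dp":[[0.5,0,0],[1,0,0],[1.4,0,0],[1.7,0,0],[1.7,0,0]],"twist":[0,0,0,0,0]}';python3 go.py .442 -.137 .12 0
```

```text
time_s: 20.8
tcp_pos: [0.4418, -0.1368, 0.1152]
eef_rot: [-2.7, 88.4, -2.7]
contact_force: [-8.3, 3.8, 19.5]
gripper_width: 0.0005
t 20.8 tcp [ 0.4418 -0.1368  0.1152] zdir yaw -0.05 dp [-4.8 -0.2  0.3] twist -0.05 F [-8.3  3.8 19.5] w 0.0005 tilt [ 0.028 -0.001 -1.   ]
```

19.5 N with only 0.2 mm of travel means it is on the seat. I'm backing off and checking the lid height.

```bash
python3 -m jog '{"fingers":[0,0,0,0,0],"dp":[[-3,0,0],[-20,0,0],[-60,0,0],[-100,0,0],[-140,0,0]],"twist":[0,0,0,0,0]}'; python3 -m jog '{"fingers":[0,0,0,0,0],"dp":[[0,25,20],[0,50,40],[0,75,50],[0,80,60],[0,80,60]],"twist":[0,0,0,0,0]}'
python3 - <<'E'
from go import *
import pickle
w=cap(r,"wrist");pickle.dump([w,cap(r,"side"),r.get_state()],open("e1.pkl","wb"))
for p in([.515,-.136,.054],[.479,-.153,.054],[.479,-.119,.054]):print(proj(w,p))
x,y=map(int,proj(w,[.5,-.136,.05]));f=w["frame"][max(0,y-75):y+75,max(0,x-100):x+100];print(x,y)
cv2.imwrite("pics/e1.png",cv2.cvtColor(cv2.resize(f,None,fx=4,fy=4,interpolation=cv2.INTER_CUBIC),cv2.COLOR_RGB2BGR));show([.5,-.137,.25],0)
E
```

```text
time_s: 21.3
tcp_pos: [0.4374, -0.1367, 0.2566]
eef_rot: [-2.7, 88.4, -2.7]
contact_force: [1.0, 0.3, -0.4]
gripper_width: 0.0004
time_s: 21.8
tcp_pos: [0.4984, -0.056, 0.2579]
eef_rot: [-3.3, 88.4, -3.2]
contact_force: [-0.3, -1.2, -0.2]
gripper_width: 0.0005
(np.float64(186.5225742921736), np.float64(176.41622357755423))
(np.float64(171.02395512121976), np.float64(147.802094496977))
(np.float64(198.67869590671756), np.float64(147.23768471243724))
186 163
t 21.9 tcp [ 0.4972 -0.057   0.2579] zdir yaw -0.04 dp [  8.1 -80.    2.6] twist -0.04 F [ 0.1  0.7 -0.9] w 0.0004 tilt [ 0.027 -0.002 -1.   ]
```

View pics/e1.png

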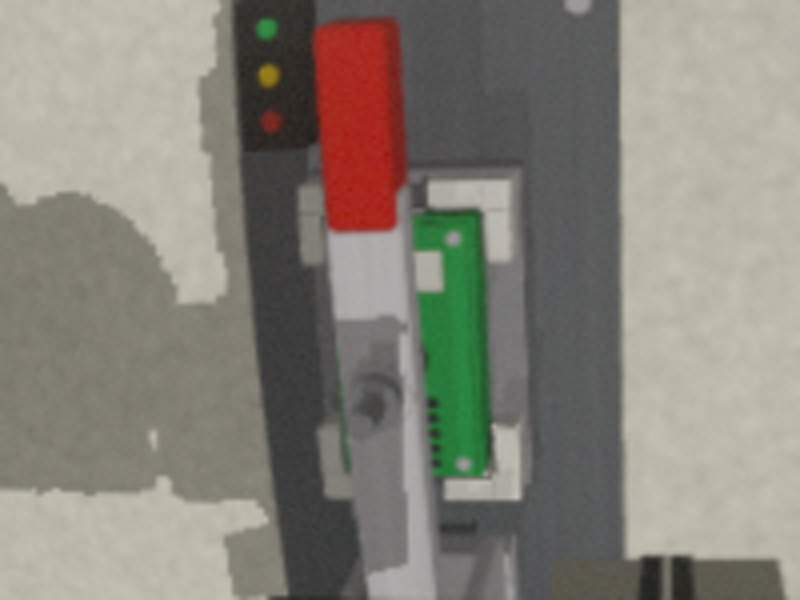

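The view shows the arm down on the module, two +y lid screws at crop (453,238) and (463,464), and post corners at (514,180) and (522,498). One more wrist place will give me the screw heights relative to the post tops.

```bash
python3 -m jog '{"fingers":[0,0,0,0,0],"dp":[[30,30,0],[60,60,0],[80,90,0],[80,110,0],[80,110,0]],"twist":[0,0,0,0,0]}'
python3 - <<'E'
from go import *
import pickle
w=cap(r,"wrist");pickle.dump([w,r.get_state()],open("e2.pkl","wb"))
x,y=map(int,proj(w,[.515,-.12,.05]));x0,y0=max(0,x-100),max(0,y-75);f=w["frame"][y0:y0+150,x0:x0+200];print(x0,y0)
cv2.imwrite("pics/e2.png",cv2.cvtColor(cv2.resize(f,None,fx=4,fy=4,interpolation=cv2.INTER_CUBIC),cv2.COLOR_RGB2BGR))
E
```

```text
time_s: 22.4
tcp_pos: [0.4991, 0.0537, 0.1771]
eef_rot: [-4.7, 88.5, -4.6]
contact_force: [0.1, -0.1, 0.5]
gripper_width: 0.0011
0 123
```

View pics/e2.png

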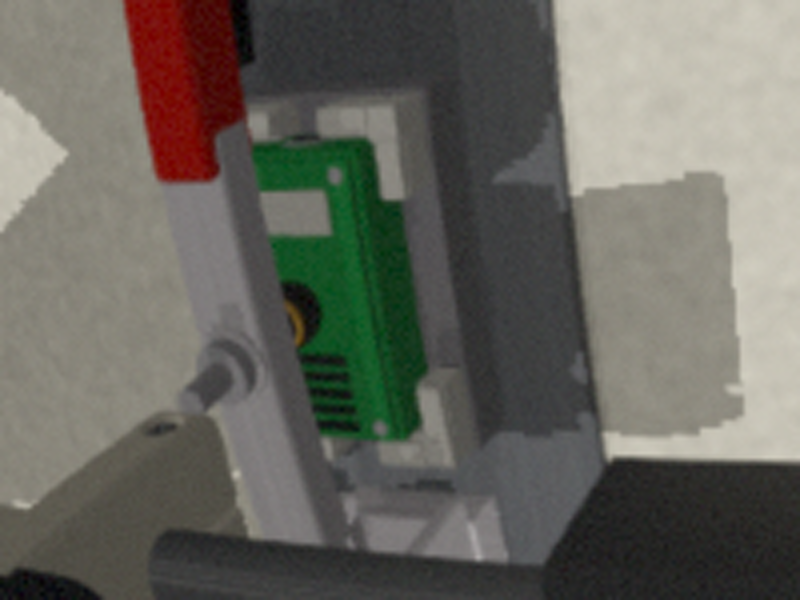

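Run:
```python
from h import *
import pickle
a=pickle.load(open("e1.pkl","rb"))[0];b=pickle.load(open("e2.pkl","rb"))[0]
A=lambda p:ray(a,86+(p[0]+.5)/4-.5,88+(p[1]+.5)/4-.5)
B=lambda p:ray(b,(p[0]+.5)/4-.5,123+(p[1]+.5)/4-.5)
for n,p,q in(("near screw",(453,238),(335,175)),("far screw",(463,464),(380,428)),("near post",(514,180),(398,108)),("far post",(522,498),(455,466))):
    t,e=tri([A(p),B(q)]);print(n,t.round(4),np.round(e[0],4))
```

```text
near screw [ 0.4793 -0.1192  0.0518] 0.0001
far screw [ 0.5514 -0.1199  0.0521] 0.0001
near post [ 0.4637 -0.1013  0.0446] 0.0003
far post [ 0.5667 -0.1028  0.0439] 0.0001
```

```bash
python3 -c "
from plant import r
print(r.close_job(), r.get_state()['contact_force'])"
```

```text
the job is handed in; nothing more can be done
the job is handed in; nothing more can be done
```

The green module is in the nest with its socket away from the hinge and let go. The press arm is swung down and left clamped on it. I handed the job in at about 22.5 s.

**Pressing:** I pinched the grip to swing the arm down, but twist friction in the pinch spoiled the force reading. I let go, then pressed on top of the grip with closed fingertips up to 19.5 N. The last 4 N moved it only 0.2 mm, so the module was on its seat.

**Last checks:**
- **Height:** the lid is level and 7.7 mm above the post tops; 8 mm is expected when home, 14 mm on the free contacts.
- **Centring:** the module is within about 0.1 mm of the nest centre along the jig and about 1 mm across it.
- **Arm angle:** about 0.07 rad, with single camera pairs giving 0.04 to 0.08.
- **Contact:** the robot was clear of everything.

**Not checked or in disagreement:**
- I could not measure the clamp force left after letting go. It rests on the hinge friction figure, which suggests about 11 N against the 9 N needed.
- During the swing, the grip's measured radius drifted from 160 to about 155 mm because the pads slipped on it.
- I viewed 14 pictures against the budget of 10, two beyond the allowed overrun.

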